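Set the iris of a dental inspection light

TASK

On the inspection light, open the iris fully by pushing its lever around to the stop beside the largest dot, then push the lever back until its pointer stands on the long scale mark, and move clear. The model tooth stays standing on the glass, and nothing on the bench is to be shifted, lifted or knocked over.

Things in the scene. Friction and masses are not known exactly. Their poses are not given: they have to be found in the camera images.
- light: Inspection light, fixed: round white foot 260 mm across, 20 high; central black drum 100 mm across, 42 high, with a glass plate (88 mm across, top at 45 mm). Origin: centre of the underside, on the ring's axis; z up. On the foot's top, seven scale marks 0.3 rad apart, each with a dot outside it; dots grow from tiny (closed end) to largest (open end). The scale's middle lies along the light's -x axis.
- iris (a joint): Angle of iris ring and lever, rad: 0 = closed stop (pointer at the tiniest dot), 1.8 = open stop (at the largest dot), 1.2 = pointer at the long mark. Grows counterclockwise seen from above; the lever lies in direction pi - 0.9 + value from the light's +x axis. Stays where left; friction asks about 2 N at the post.
- lever_post (a point): Top centre of the upright round black post on the lever, 82 mm from the ring's axis, 90 mm above the bench. Post 12 mm in diameter (15 mm in its topmost 10 mm), standing on a flat arm 10 mm wide whose upper side is 32 mm above the bench; push it sideways. The arm ends in a thin pointer reaching 100 mm from the axis.
- long_mark (a point): Point on the long scale mark, on top of the foot (20 mm high), 100 mm from the ring's axis. This mark, the third counted from the open end, is 30 x 6 mm; the other six are 12 x 3 mm.
- open_mark (a point): Point on the foot's top beside the largest dot, 100 mm from the ring's axis, where the pointer stands at the open stop. A steel stop peg, its top 34 mm above the bench, stands just beyond each end of the lever's travel, 76 mm from the axis.
- tooth_model: Small plaster block 24 x 20 mm with a white tooth on it, 30 mm high in all, standing loose on the glass plate near its middle; origin at the centre of its underside. To be left alone.
- jaw_cast: Bystander, loose on the bench: plaster jaw model, 62 x 66 mm, 31 high; origin at its underside. To be left alone.
- jar: Bystander, loose on the bench: small amber glass jar with black cap, 48 mm across, 55 high; origin at its underside. To be left alone.
- mixing_cup: Bystander, loose on the bench: small white ceramic cup, 64 mm across the rim, 45 high; origin at its underside. To be left alone.
- wax_block: Bystander, loose on the bench: reddish-brown wax block 30 x 45 mm, 14 high; origin at its underside. To be left alone.
- flask_ring: Bystander, loose on the bench: steel cylinder 38 mm across, 40 high; origin at its underside. To be left alone.
- spatula: Bystander, loose on the bench: wooden-handled spatula 170 mm long, lying flat; origin under its middle. To be left alone.
- liquid_bottle: Bystander, loose on the bench: white plastic bottle 52 mm across, 130 high; origin at its underside. To be left alone.

How it is judged (in metres and radians):
On the way:
1. the lever has been pushed to the open stop (within 0.08 rad) (value of joint iris above 1.72 rad), for 0.1 s.
At the end, for the whole second after the job is handed in: After having been at the open stop, the lever rests with its pointer within 0.06 rad (6 mm along the scale) of the long mark; the tooth model stands upright on the glass (value of joint iris between 1.14 and 1.26 rad and velocity of joint iris between -0.03 and 0.03 rad/s and angle between tooth_model's own z axis and vertical below 0.15 rad and horizontal distance between tooth_model and light below 0.035 m and z of tooth_model in the frame of light above 0.04 m); the robot touches nothing.
It fails at once if the tooth model is shifted more than 10 mm, lifted or tipped (distance of tooth_model from where it was at the start of the episode above 0.01 m or angle between tooth_model's own z axis and vertical above 0.35 rad).
It fails at once if a bystander is shifted more than 15 mm, lifted or knocked over (distance of any of jaw_cast, jar, mixing_cup, wax_block, flask_ring, spatula, liquid_bottle from where it was at the start of the episode above 0.015 m or angle between any of jaw_cast, jar, mixing_cup, wax_block, flask_ring, liquid_bottle's own z axis and vertical above 0.5 rad).
It also fails if it takes over 51 s, if anything falls off the work surface, if the arm or the gripper's body presses on something with over 40 N, if the wrist force passes 120 N, or if a joint passes its speed limit or range.

ROBOT

A 7-joint arm with a two-finger parallel gripper is mounted at the origin on the work surface. World frame = base frame: x ahead of the robot, y to its left, z up, the work surface at z = 0. Lengths are in mm, angles in rad, forces in N, time in s.
With the tool pointing down it reaches from about 400 to 925 mm from the base axis. Payload 5.6 kg.
Tool frame: the origin (TCP) lies between the finger pads; the fingertips stand 25 mm ahead of it and the grasp point (between the pads) lies 6 mm ahead of it; z points along the fingers, y is the direction in which the jaws open and shut (so a half turn about z gives the same grasp; the last joint's range is limited). The gripper opens to 85 mm and grips with 20 to 120 N. Pads are 22 mm wide; open, the fingers measure 114 mm over their backs; the gripper's body (76 mm by 85 mm) begins 54 mm behind the grasp point. The pads swing forward as they close: fully open they stand 13 mm farther back than shut.
Start: joints at [-1.335, 0.468, -0.012, 1.603, 0.006, 1.071, -0.056], TCP at [178.921, 624.896, 256.29] pointing down, gripper open.
Joint ranges: [-2.53, 2.53], [-0.31, 2.02], [-1.57, 1.55], [0.28, 2.44], [-1.29, 4.43], [0.15, 1.84], [-2.92, 2.92]. Speed limits (rad/s): [2.57, 2.57, 3.14, 3.14, 3.14, 3.14, 3.14].

INTERFACE

Orientations are given as a unit quaternion [w, x, y, z].
In Python, from station import status, vision, workorder gives the robot as it stands.
- The arm moves only by the shell command python3 -m crank 'ROWS' [OPENING] [FORCE]. ROWS is JSON, a list of rows, each a list of 6 numbers: the shift along the tool's x, y, z in units of 10 cm (1.0 is 10 cm), then the turn, a rotation vector about the tool's x, y, z in units of 0.5 rad (1.0 is 0.5 rad). A call has 1 to 10 rows; each row is the pose to reach, as a shift and turn from the pose commanded when the call began, along the tool's axes at that moment; what a row does not reach only later rows make up. A row lasts 1/12 s, in which the tool goes at most 41.7 mm and 7.16 degrees, less where a joint would pass 70% of its speed; a pose out of reach is approached as far as the arm can. A call with a number of a shift or a turn outside -1 to 1 is refused whole. A call with a gripper value outside its range is refused whole. OPENING is the opening, from 0 (shut) to 1 (fully open), set as the call begins (- or left out, the last holds). The fingers move at their own pace and stop on an object; FORCE is the grip in N (left out, the last holds). Time passes only in rows, so rows that repeat a pose let the fingers close. It gives the time, the measured TCP pose, the force and the opening at its end, in the units of the state.
- status.observe(): the state, without advancing time (a new reading comes with each control period).
- vision.grab_frame(name): name is "side" or "top"; returns a dict with "frame" (480x640x3 uint8, red, green, blue), "depth" (480x640 float32, mm along the optical axis (not along the pixel's ray), 0 where there is no reading), "fx", "fy", "cx", "cy" (pixels), "rvec" (rotation vector, rad) and "tvec" (3), from world to camera coordinates, as OpenCV has them. Camera axes: x right, y down, z forward; pixel columns grow to the right and rows downward; lengths in mm; the calibration is good to about 2 mm. A picture is of the moment at which its call begins.
- workorder.sign_off(): hands the job in, once; it reports no verdict.
The state is a dict: "time_s": time; "q": joint angles; "qd": joint speeds; "effort": joint torques, N m; "tcp_pos": TCP position; "tcp_rot": TCP orientation; "ft_force": force on the tool from outside, world axes, zero at the start; "ft_torque": the same for the moment, N m; "grip_width": finger opening in mm.
Only numpy, scipy, OpenCV 4.12 (cv2) and the standard library are available. Lean on these libraries where they do the work, as an engineer would, in place of code of your own. Each camera call takes 0.05 s, during which the arm holds its last target.

## Working session

There is one attempt and no reset: what is moved stays moved. The work goes in short steps, Python scripts to look and compute and a shell command to move; the robot and the scene stay as the last step left them, time stands still between calls to the robot, and variables do not carry over. Pictures are saved under pics/ and viewed, and the job is handed in when it is done.

```bash
ls; mkdir -p pics; python3 - <<'E'
from station import status, vision
import cv2,numpy as np
s=status.observe(); print(s)
for n in("top","side"):
    f=vision.grab_frame(n); cv2.imwrite(f"pics/{n}0.png",f["frame"][:,:,::-1]); np.savez(f"{n}0.npz",**f)
    print(n,f["fx"],f["fy"],f["cx"],f["cy"],f["rvec"],f["tvec"])
E
```

```text
pics
{'time_s': 0.0, 'q': array([-1.33499213,  0.46840678, -0.0116134 ,  1.60361243,  0.00596727,
        1.0713866 , -0.05629724]), 'qd': array([ 0.00084808, -0.0009432 ,  0.00030244,  0.00052774,  0.00077751,
        0.00206269, -0.00056785]), 'effort': array([-1.16557103e-04, -5.32368422e+01,  2.15679815e-02, -2.51305819e+01,
        1.14051194e-02,  7.70167942e-03,  1.80960126e-05]), 'tcp_pos': array([178.79328688, 624.40013346, 255.3237006 ]), 'tcp_rot': array([-7.86213346e-05,  1.38984418e-01,  9.90294169e-01, -8.85759974e-04]), 'ft_force': array([-0.36935368,  0.21491816, -0.17316318]), 'ft_torque': array([ 0.00539216, -0.01130727,  0.05091385]), 'grip_width': 85.64544698856588}
top 434.8855816897471 434.8855816897471 317.1119681903082 243.61423569344936 [ 2.11516752 -2.10698082  0.18025829] [  31.56374331  565.10826293 1233.39019242]
side 485.70564221367545 485.70564221367545 323.32350389302235 230.12264283441365 [ 0.31506821 -2.84906902  1.05868148] [ 576.06492132  124.79156062 1158.31114637]
```

View pics/top0.png

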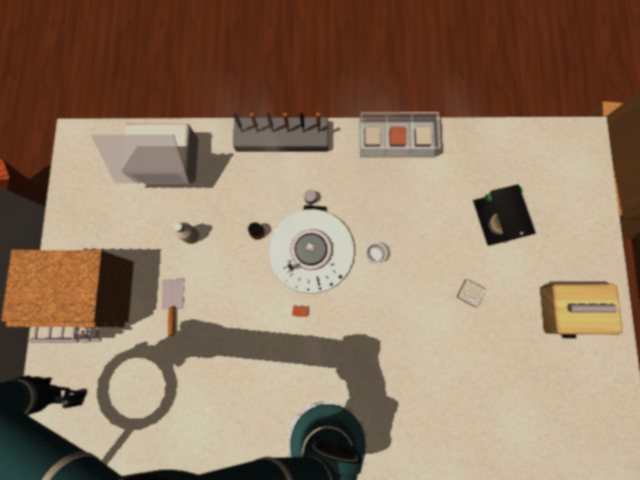

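View pics/side0.png

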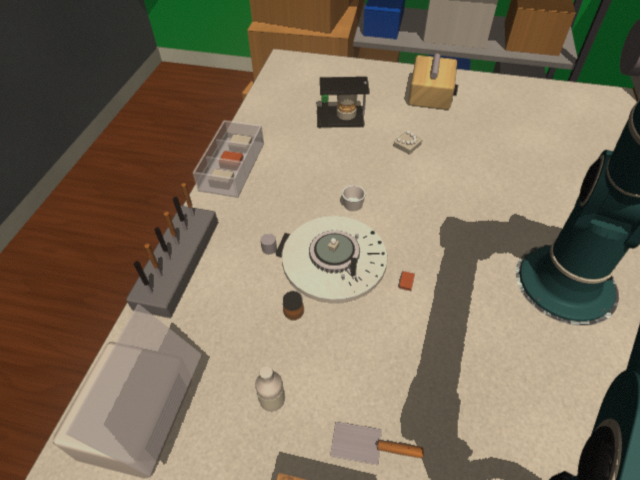

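The top view shows the light's foot at about (312,251), with the lever post near (291,266) and the scale toward the robot. The flask ring is at (311,196), the jar at (257,231), the cup at (378,253) and the wax block at (301,311). I'll zoom in and fit the geometry.

```bash
cat > h.py <<'E'
import numpy as np,cv2
def T(f):
    R,_=cv2.Rodrigues(np.array(f["rvec"],float)); return R,np.array(f["tvec"],float).ravel()
def ray(f,u,v,z):
    R,t=T(f); c=-R.T@t; d=R.T@np.array([(u-f["cx"])/f["fx"],(v-f["cy"])/f["fy"],1]); return c+d*(z-c[2])/d[2]
def proj(f,p):
    R,t=T(f); q=R@np.array(p,float)+t; return q[0]/q[2]*f["fx"]+f["cx"],q[1]/q[2]*f["fy"]+f["cy"]
def cloud(f):
    R,t=T(f); v,u=np.mgrid[0:480,0:640]; d=np.array(f["depth"],float)
    P=np.stack([(u-f["cx"])/f["fx"]*d,(v-f["cy"])/f["fy"]*d,d],-1); return (P-t)@R
E
python3 - <<'E'
import numpy as np,cv2
from h import *
f=dict(np.load("top0.npz")); g=dict(np.load("side0.npz"))
a=f["frame"][190:330,240:400]; cv2.imwrite("pics/topz.png",cv2.resize(a,None,fx=5,fy=4.285*1.1667,interpolation=cv2.INTER_CUBIC)[:600,:,::-1] if 0 else cv2.resize(a,(685,600),interpolation=cv2.INTER_CUBIC)[:,:,::-1])
b=g["frame"][205:310,270:410]; cv2.imwrite("pics/sidez.png",cv2.resize(b,(800,600),interpolation=cv2.INTER_CUBIC)[:,:,::-1])
for n,w in(("top",f),("side",g)):
    P=cloud(w); m=(w["depth"]>0)
    # foot top ellipse: points z in 14..26 near
    s=m&(abs(P[...,2]-20)<5)&(np.hypot(P[...,0]-650,P[...,1])<250)
    Q=P[s]; c=Q.mean(0); print(n,len(Q),c,Q.min(0),Q.max(0))
print(ray(f,312,251,20),ray(f,291,266,90))
E
```

```text
top 4185 [557.1399126   49.56480654  20.19742501] [ 424.43381363 -165.10243198   15.00186767] [881.28812563 243.17734388  24.98626865]
side 5502 [559.65347713  62.20620708  20.6635834 ] [ 422.54751555 -169.05619561   15.01575367] [877.81022995 243.69246613  24.99794002]
[548.85858149  49.89975987  20.        ] [492.90444952 107.13740303  90.        ]
```

View pics/topz.png

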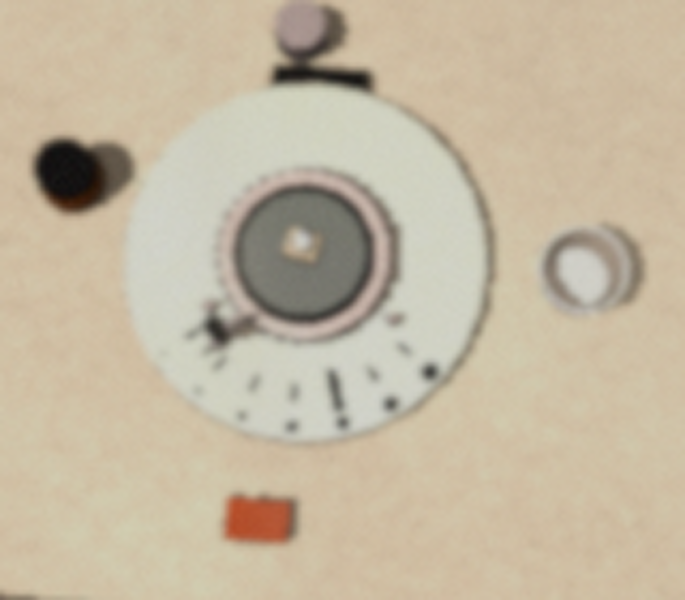

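View pics/sidez.png

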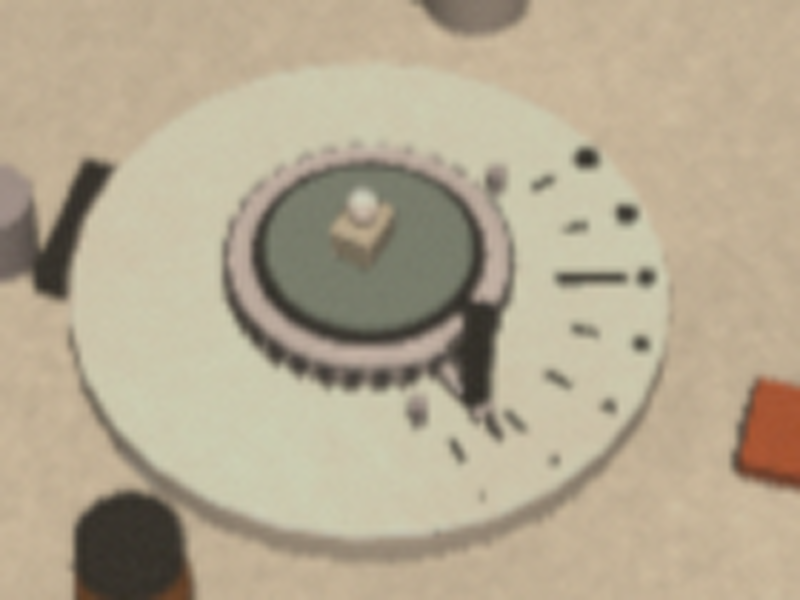

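```bash
cat > fit.py <<'E'
import numpy as np,cv2
from h import *
f=dict(np.load("top0.npz")); g=dict(np.load("side0.npz"))
from scipy.optimize import least_squares
for n,w,k,o in(("top",f,600/140,(240,190)),("side",g,600/105,(270,205))):
    P=cloud(w); s=(w["depth"]>0)&(abs(P[...,2]-20)<6)&(np.hypot(P[...,0]-548,P[...,1]-50)<160)
    m=(s*255).astype(np.uint8)
    c=max(cv2.findContours(m,cv2.RETR_EXTERNAL,cv2.CHAIN_APPROX_NONE)[0],key=len)[:,0]
    h=cv2.convexHull(c)[:,0]
    W=np.array([ray(w,u,v,20)[:2] for u,v in h])
    r=least_squares(lambda p:np.hypot(*(W-p[:2]).T)-p[2],[548,50,130],loss="soft_l1"); print(n,r.x,np.abs(r.fun).mean())
    # glass depth check
    q=(w["depth"]>0)&(np.hypot(P[...,0]-r.x[0],P[...,1]-r.x[1])<25)
    print(np.median(P[q][:,2]))
    if n=="top": pts={"big":(430,372),"d2":(391,404),"long_dot":(343,422),"longmid":(337,390),"tiny":(165,353),"dot4":(292,427)}
    else:
        pts={"big":(586,158),"d2":(627,214),"long_dot":(646,277),"tiny":(482,496),"dot4":(641,344)}
        kx=800/140
    for a,(x,y) in pts.items():
        X=ray(w,o[0]+x/(k if n=="top" else 800/140),o[1]+y/k,20)
        d=X[:2]-r.x[:2]; print(a,X[:2],np.hypot(*d),np.arctan2(d[1],d[0])%(2*np.pi))
E
python3 fit.py
```

```text
top [552.24224556  52.49940066 129.10998919] 1.4259074734313362
46.31701319073882
big [470.5827354  -35.64634507] 120.15801300462213 3.965170339910479
d2 [448.10186787  -8.39507504] 120.63728874682961 3.6707119233217687
long_dot [435.43929818  25.00212422] 119.99595296703961 3.372798755651532
longmid [457.73985579  29.29550719] 97.30941549175611 3.3823670560099144
tiny [483.33542047 150.25749164] 119.60265422447603 2.1847838183697363
dot4 [431.82076313  60.48806102] 120.68617204896945 3.0753505513289
side [552.94820555  53.01892312 131.13807618] 2.183525004059962
47.61338296269838
big [470.68796144 -39.13365738] 123.52670097092417 3.983648056527008
d2 [448.05733131 -11.0022333 ] 122.88532853057136 3.689594735853537
long_dot [434.90035666  22.01841526] 122.05050641497681 3.398403591111338
tiny [483.48884332 147.76930503] 117.48292588540639 2.203378701293947
dot4 [431.81880501  58.08271076] 121.2351995989949 3.099812203769825
```

```bash
python3 - <<'E'
import numpy as np
from h import *
C=np.array([552.3,51.8]);
for n in("top","side"):
    w=dict(np.load(n+"0.npz")); P=cloud(w); r=np.hypot(P[...,0]-C[0],P[...,1]-C[1])
    s=(w["depth"]>0)&(P[...,2]>60)&(P[...,2]<110)&(r<125)&(r>50)
    for p,v in zip(P[s],np.argwhere(s)): print(v,p.round(1),round(float(np.hypot(*(p[:2]-C))),1),round(float(np.arctan2(p[1]-C[1],p[0]-C[0])%6.2832),3))
f=dict(np.load("top0.npz"));print(ray(f,240+213/4.2857,190+327/4.2857,85))
g=dict(np.load("side0.npz"));print(ray(g,270+481/5.714,205+312/5.714,88))
for a in (2.3,2.35,2.4,2.45,2.5):
  for w,k,o in((f,4.2857,(240,190)),(g,5.714,(270,205))):
    b=[((np.array(proj(w,[C[0]+rr*np.cos(a),C[1]+rr*np.sin(a),z]))-o)*k).round() for rr,z in((82,90),(82,32),(100,30))]; print(a,b)
E
```

```text
[263 290] [501.3 110.   91.6] 77.4 2.29
[264 288] [498.6 115.8  90.4] 83.5 2.269
[264 289] [499.4 113.4  85.2] 81.2 2.281
[264 290] [498.9 110.2  88.4] 79.2 2.311
[264 291] [498.8 107.3  89.1] 77.1 2.338
[265 288] [496.  115.9  88.6] 85.3 2.292
[265 289] [495.4 112.7  92.2] 83.3 2.322
[265 290] [496.3 110.4  86.3] 81.0 2.334
[265 291] [495.7 107.1  90.5] 79.2 2.367
[265 292] [496.  104.4  88.8] 77.1 2.39
[266 288] [492.7 115.6  91.6] 87.3 2.323
[266 289] [492.4 112.5  93.7] 85.3 2.349
[266 290] [493.3 110.2  87.2] 83.0 2.361
[266 291] [493.7 107.6  84.2] 80.9 2.38
[266 292] [493.4 104.5  86.6] 79.1 2.411
[267 288] [490.5 116.   86.7] 89.1 2.338
[267 289] [490.5 113.1  86.6] 87.1 2.36
[267 290] [489.7 109.7  92.5] 85.3 2.395
[267 291] [489.8 106.9  91.7] 83.4 2.419
[267 292] [490.7 104.6  84.9] 81.1 2.432
[268 289] [487.2 112.8  89.6] 89.2 2.389
[268 290] [487.8 110.3  85.3] 87.1 2.405
[268 291] [488.2 107.7  82.2] 85.0 2.424
[268 292] [490.6 106.2  64.5] 82.2 2.418
[258 352] [499.7 103.8  87.5] 73.9 2.362
[258 353] [497.  107.   92.4] 78.1 2.357
[258 354] [495.2 103.1  87.9] 76.7 2.4
[... 2559 characters left out ...]
74  88.        ]
2.3 [array([210., 319.]), array([217., 331.]), array([198., 348.])]
2.3 [array([470., 318.]), array([464., 404.]), array([487., 438.])]
2.35 [array([214., 323.]), array([221., 335.]), array([203., 353.])]
2.35 [array([478., 314.]), array([473., 400.]), array([498., 433.])]
2.4 [array([218., 327.]), array([225., 339.]), array([208., 358.])]
2.4 [array([487., 309.]), array([481., 395.]), array([507., 427.])]
2.45 [array([223., 331.]), array([229., 343.]), array([213., 363.])]
2.45 [array([495., 304.]), array([489., 390.]), array([517., 421.])]
2.5 [array([228., 335.]), array([234., 346.]), array([218., 367.])]
2.5 [array([503., 299.]), array([496., 385.]), array([526., 415.])]
```

```bash
cat > d.py <<'E'
import sys,numpy as np
from station import status
from scipy.spatial.transform import Rotation as Ro
s=status.observe(); q=s["tcp_rot"]; R=Ro.from_quat([q[1],q[2],q[3],q[0]])
a=R.as_matrix(); xa=np.arctan2(a[1,0],a[0,0])%(2*np.pi)
print(s["time_s"],s["tcp_pos"].round(1),"xang",round(xa,3),"tilt",a[:,2].round(4),"w",round(s["grip_width"],1),"F",s["ft_force"].round(1))
def go(t,ang=None):
    sh=R.inv().apply(np.array(t)-s["tcp_pos"])/100
    rz=0 if ang is None else -((ang-xa+np.pi)%(2*np.pi)-np.pi)/.5
    print("rows delta",sh.round(3),"rz",round(rz,3))
if __name__=="__main__" and len(sys.argv)>3: go([float(v) for v in sys.argv[1:4]],float(sys.argv[4]) if len(sys.argv)>4 else None)
E
python3 -m crank '[[-0.3,-0.27,0,0,0,0],[-0.6,-0.55,0,0,0,0],[-0.9,-0.82,0,0,0,0],[-0.9,-0.82,0,0,0,0]]' 0.5; python3 d.py 494 110 180 2.36
```

```text
time_s: 0.43
tcp_pos: [248.9, 514.1, 255.8]
tcp_rot: [0.002, 0.144, 0.99, -0.003]
ft_force: [0.9, 0.0, -0.1]
grip_width: 42.8
0.4333 [248.9 514.1 255.8] xang 2.853 tilt [ 0.0024 -0.0057 -1.    ] w 42.8 F [ 0.9  0.  -0.1]
rows delta [-3.497 -3.171  0.786] rz 0.985
```

```bash
python3 -m crank '[[-0.3,-0.27,0,0,0,0],[-0.6,-0.55,0,0,0,0],[-0.9,-0.82,0,0,0,0]]' >/dev/null; python3 -m crank '[[-0.3,-0.27,0,0,0,0],[-0.6,-0.55,0,0,0,0],[-0.9,-0.82,0,0,0,0],[-0.9,-0.82,0,0,0,0.2]]' >/dev/null;  python3 -m crank '[[-0.3,-0.27,0,0,0,0.2],[-0.6,-0.5,0,0,0,0.4],[-0.7,-0.6,0,0,0,0.6],[-0.7,-0.6,0,0,0,0.78],[-0.7,-0.6,0,0,0,0.78],[-0.7,-0.6,0,0,0,0.78]]';python3 d.py 494 110 180 2.36
```

```text
time_s: 1.52
tcp_pos: [413.4, 232.7, 256.2]
tcp_rot: [-0.0, 0.374, 0.928, -0.0]
ft_force: [-0.2, -0.3, -1.0]
grip_width: 42.8
1.5167 [413.4 232.7 256.2] xang 2.375 tilt [-3.e-04 -0.e+00 -1.e+00] w 42.8 F [-0.2 -0.3 -1. ]
rows delta [-1.432 -0.325  0.761] rz 0.031
```

```bash
python3 -m crank '[[-0.25,-0.05,0,0,0,0],[-0.5,-0.1,0.2,0,0,0],[-0.75,-0.16,0.3,0,0,0.03],[-0.75,-0.16,0.38,0,0,0.03],[-0.75,-0.16,0.38,0,0,0.03]]' >/dev/null; python3 -m crank '[[-0.3,-0.08,0.2,0,0,0],[-0.6,-0.16,0.38,0,0,0],[-0.68,-0.16,0.38,0,0,0],[-0.68,-0.16,0.38,0,0,0],[-0.68,-0.16,0.38,0,0,0]]';python3 d.py 494 110 180 2.36; python3 - <<'E'
from station import vision
import cv2
for n in("top","side"):
    f=vision.grab_frame(n)["frame"]
    a=f[190:330,240:400] if n=="top" else f[150:310,250:450]
    cv2.imwrite(f"pics/{n}1.png",cv2.resize(a,(640,560) if n=="top" else (750,600),interpolation=cv2.INTER_CUBIC)[:,:,::-1])
E
```

```text
time_s: 2.35
tcp_pos: [493.1, 111.0, 180.7]
tcp_rot: [-0.0, 0.381, 0.925, 0.0]
ft_force: [0.1, -0.6, -1.0]
grip_width: 42.7
2.35 [493.1 111.  180.7] xang 2.36 tilt [-1.e-04  9.e-04 -1.e+00] w 42.7 F [ 0.1 -0.6 -1. ]
rows delta [-0.013 -0.001  0.007] rz -0.0
```

View pics/top1.png

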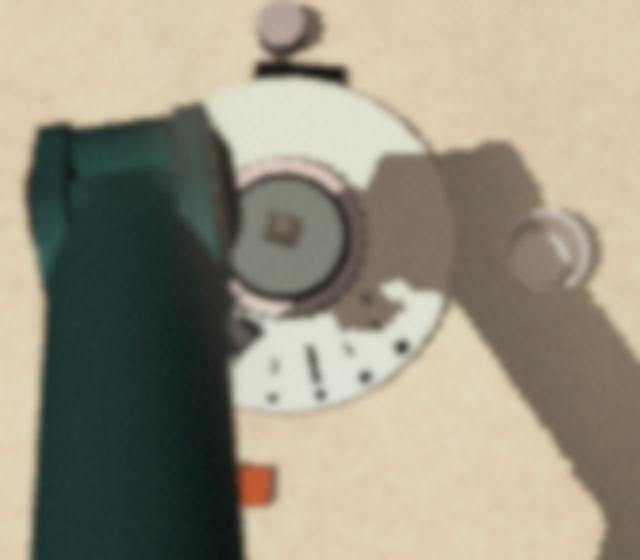

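View pics/side1.png

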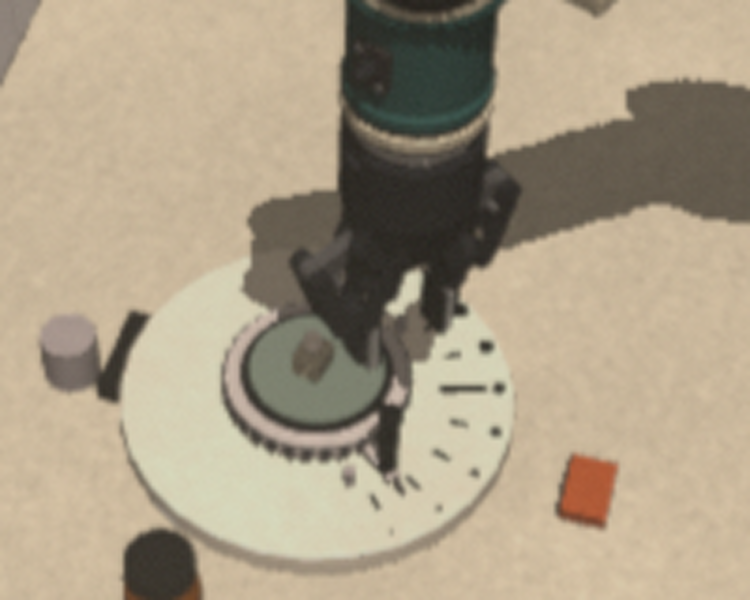

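The fingers stand above the post, spread along the tangent. Going down while watching the force.

```bash
python3 -m crank '[[-0.01,0,0.2,0,0,0],[-0.01,0,0.4,0,0,0],[-0.01,0,0.6,0,0,0],[-0.01,0,0.8,0,0,0],[-0.01,0,0.8,0,0,0],[-0.01,0,0.8,0,0,0]]'; python3 -m crank '[[0,0,0.1,0,0,0],[0,0,0.2,0,0,0],[0,0,0.25,0,0,0],[0,0,0.25,0,0,0]]' 0.3; python3 d.py 494 110 75 2.36; python3 - <<'E'
from station import vision
import cv2
for n in("side",):
    f=vision.grab_frame(n)["frame"]
    a=f[150:310,250:450]
    cv2.imwrite(f"pics/{n}2.png",cv2.resize(a,(750,600),interpolation=cv2.INTER_CUBIC)[:,:,::-1])
E
```

```text
time_s: 2.95
tcp_pos: [493.2, 110.0, 100.4]
tcp_rot: [-0.001, 0.381, 0.925, -0.0]
ft_force: [0.0, 0.3, 1.0]
grip_width: 42.8
time_s: 3.28
tcp_pos: [493.3, 108.8, 74.4]
tcp_rot: [-0.001, 0.382, 0.924, -0.0]
ft_force: [0.8, 0.0, 0.2]
grip_width: 25.8
3.2833 [493.3 108.8  74.4] xang 2.358 tilt [-1.5e-03 -4.0e-04 -1.0e+00] w 25.8 F [0.8 0.  0.2]
rows delta [ 0.004  0.014 -0.006] rz -0.004
```

View pics/side2.png

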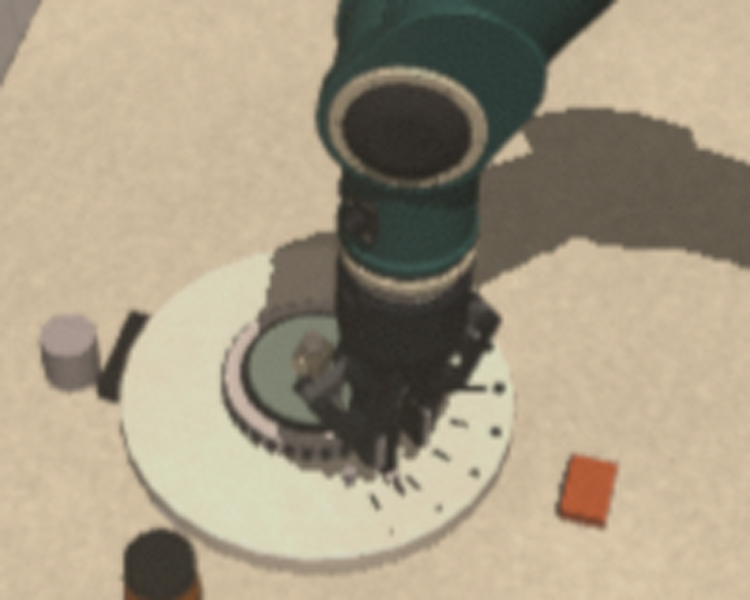

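```bash
python3 -m crank '[[-0.003,-0.074,0,0,0,-0.18],[-0.013,-0.147,0,0,0,-0.36],[-0.03,-0.219,0,0,0,-0.54],[-0.052,-0.289,0,0,0,-0.72],[-0.082,-0.357,0,0,0,-0.9],[-0.082,-0.357,0,0,0,-0.9]]'; python3 d.py; python3 - <<'E'
from station import vision
import cv2
f=vision.grab_frame("side")["frame"]
a=f[150:310,250:450]
cv2.imwrite(f"pics/side3.png",cv2.resize(a,(750,600),interpolation=cv2.INTER_CUBIC)[:,:,::-1])
E
```

```text
time_s: 3.83
tcp_pos: [474.6, 76.9, 75.7]
tcp_rot: [0.0, 0.166, 0.986, 0.0]
ft_force: [-0.0, -0.7, 0.6]
grip_width: 25.7
3.8333 [474.6  76.9  75.7] xang 2.808 tilt [ 6.e-04  4.e-04 -1.e+00] w 25.7 F [-0.  -0.7  0.6]
```

View pics/side3.png

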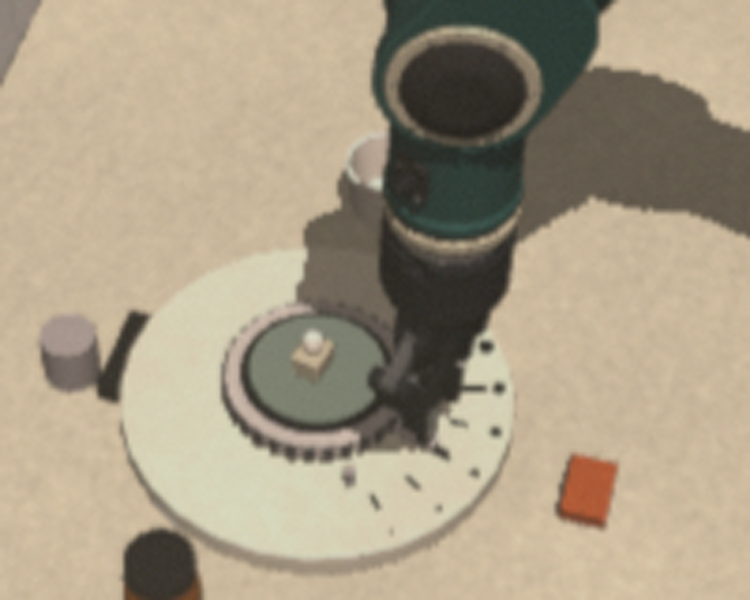

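The lever is following: the second mark is uncovered and the pointer has moved past it. Continuing along the arc.

```bash
for i in 1; do python3 -m crank '[[-0.003,-0.074,0,0,0,-0.18],[-0.013,-0.147,0,0,0,-0.36],[-0.03,-0.219,0,0,0,-0.54],[-0.052,-0.289,0,0,0,-0.72],[-0.082,-0.357,0,0,0,-0.9],[-0.082,-0.357,0,0,0,-0.9]]'; done; python3 d.py;  python3 -m crank '[[-0.003,-0.074,0,0,0,-0.18],[-0.013,-0.147,0,0,0,-0.36],[-0.03,-0.219,0,0,0,-0.54],[-0.052,-0.289,0,0,0,-0.72],[-0.082,-0.357,0,0,0,-0.9],[-0.082,-0.357,0,0,0,-0.9]]'; python3 d.py; python3 - <<'E'
from station import vision
import cv2
for n in("top","side"):
    f=vision.grab_frame(n)["frame"]
    a=f[190:330,240:400] if n=="top" else f[150:310,250:450]
    cv2.imwrite(f"pics/{n}4.png",cv2.resize(a,(640,560) if n=="top" else (750,600),interpolation=cv2.INTER_CUBIC)[:,:,::-1])
E
```

```text
time_s: 4.38
tcp_pos: [471.2, 40.6, 75.6]
tcp_rot: [0.0, -0.057, 0.998, 0.0]
ft_force: [0.4, -0.2, 0.3]
grip_width: 25.5
4.3833 [471.2  40.6  75.6] xang 3.256 tilt [ 8.e-04  1.e-04 -1.e+00] w 25.5 F [ 0.4 -0.2  0.3]
time_s: 4.88
tcp_pos: [483.6, 6.4, 75.4]
tcp_rot: [0.0, -0.278, 0.961, -0.0]
ft_force: [0.7, 0.0, -0.1]
grip_width: 25.4
4.8833 [483.6   6.4  75.4] xang 3.705 tilt [ 5.e-04  1.e-04 -1.e+00] w 25.4 F [ 0.7  0.  -0.1]
```

View pics/side4.png

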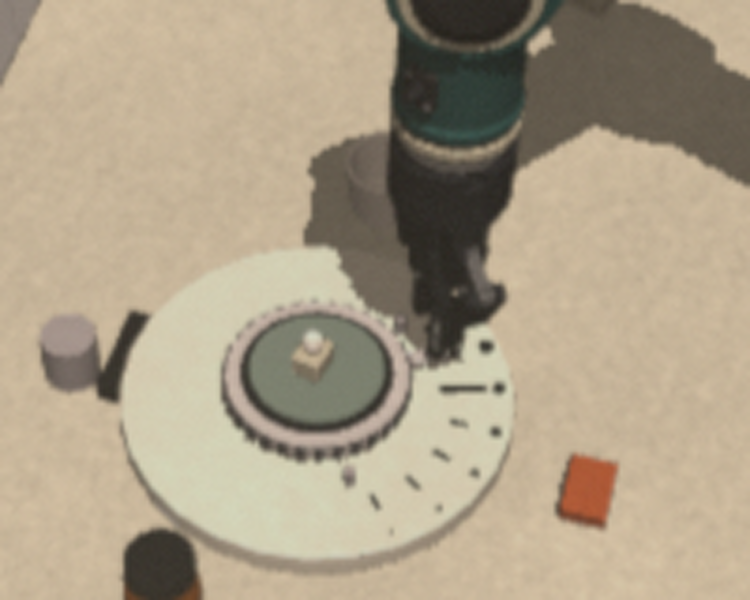

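View pics/top4.png

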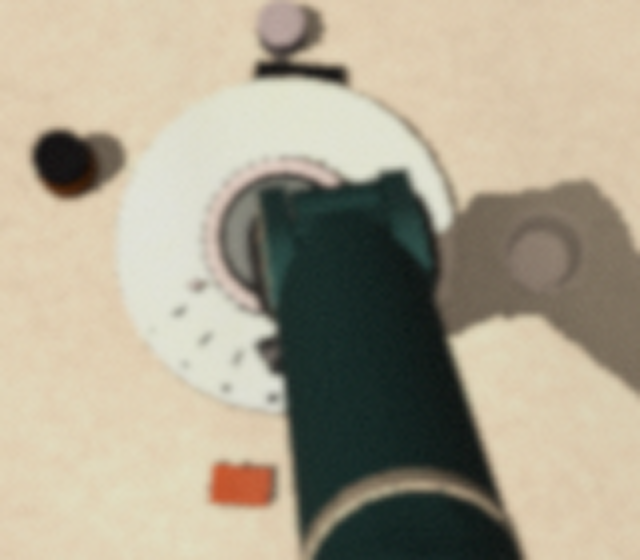

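```bash
python3 -m crank '[[-0.003,-0.074,0,0,0,-0.18],[-0.009,-0.12,0,0,0,-0.3],[-0.013,-0.147,0,0,0,-0.36],[-0.013,-0.147,0,0,0,-0.36]]'; python3 d.py;  python3 -m crank '[[0,-0.02,0,0,0,-0.05],[0,-0.02,0,0,0,-0.05]]';python3 -m crank '[[0,-0.02,0,0,0,-0.05],[0,-0.02,0,0,0,-0.05],[0,-0.02,0,0,0,-0.05]]'; python3 d.py; python3 - <<'E'
from station import vision
import cv2
for n in("side",):
    f=vision.grab_frame(n)["frame"]
    a=f[190:310,270:420]
    cv2.imwrite(f"pics/{n}5.png",cv2.resize(a,(750,600),interpolation=cv2.INTER_CUBIC)[:,:,::-1])
E
```

```text
time_s: 5.32
tcp_pos: [491.4, -4.7, 75.1]
tcp_rot: [-0.001, -0.363, 0.932, 0.0]
ft_force: [-0.7, 0.5, 0.5]
grip_width: 25.9
5.3167 [491.4  -4.7  75.1] xang 3.885 tilt [-0.0011 -0.     -1.    ] w 25.9 F [-0.7  0.5  0.5]
time_s: 5.48
tcp_pos: [492.9, -6.1, 75.1]
tcp_rot: [-0.0, -0.376, 0.927, 0.0]
ft_force: [-0.6, 1.3, -0.5]
grip_width: 25.8
time_s: 5.73
tcp_pos: [494.5, -7.8, 75.2]
tcp_rot: [-0.0, -0.387, 0.922, 0.0]
ft_force: [-0.6, 1.9, -0.9]
grip_width: 25.7
5.7333 [494.5  -7.8  75.2] xang 3.937 tilt [-3.e-04  1.e-04 -1.e+00] w 25.7 F [-0.6  1.9 -0.9]
```

View pics/side5.png

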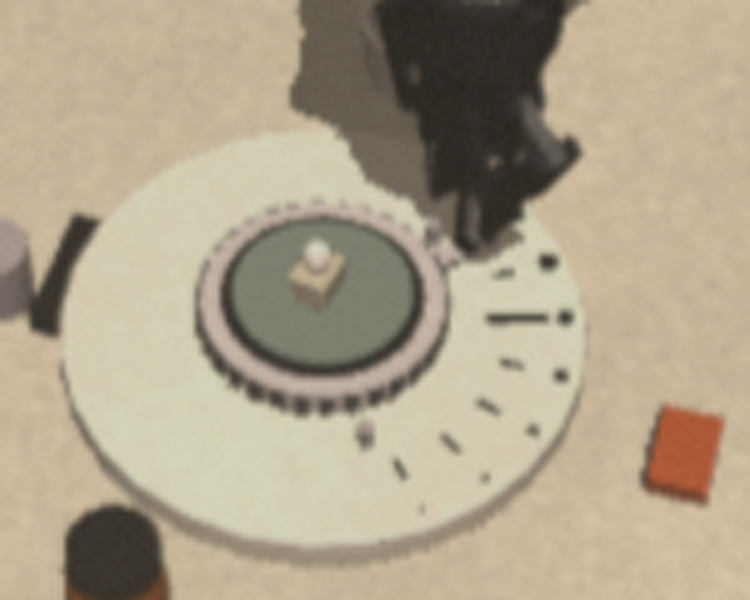

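```bash
python3 -m crank '[[0,-0.02,0,0,0,0],[0,-0.02,0,0,0,0],[0,-0.02,0,0,0,0]]'; python3 -m crank '[[0,-0.02,0,0,0,0],[0,-0.02,0,0,0,0],[0,-0.02,0,0,0,0]]'; python3 d.py
```

```text
time_s: 6.03
tcp_pos: [496.0, -9.6, 75.2]
tcp_rot: [-0.0, -0.387, 0.922, -0.0]
ft_force: [-2.2, 0.5, -0.3]
grip_width: 25.7
time_s: 6.28
tcp_pos: [497.5, -11.0, 75.3]
tcp_rot: [-0.0, -0.387, 0.922, -0.0]
ft_force: [-1.7, 0.6, -0.2]
grip_width: 25.5
6.2833 [497.5 -11.   75.3] xang 3.937 tilt [-0.e+00 -2.e-04 -1.e+00] w 25.5 F [-1.7  0.6 -0.2]
```

```bash
python3 - <<'E'
from station import vision
import cv2,numpy as np
from h import *
f=vision.grab_frame("side"); C=np.array([552.3,51.8])
a=f["frame"][205:275,320:410]
img=cv2.resize(a,(765,595),interpolation=cv2.INTER_CUBIC)[:,:,::-1].copy()
cv2.imwrite("pics/side6.png",img)
for v in(1.5,1.6,1.7,1.8):
  t=3.076-.9+v; print(v,[((np.array(proj(f,[C[0]+r*np.cos(t),C[1]+r*np.sin(t),z]))-(320,205))*8.5).round() for r,z in((82,90),(82,50),(60,32),(100,30))])
E
```

```text
1.5 [array([397., 197.]), array([389., 288.]), array([314., 346.]), array([443., 317.])]
1.6 [array([385., 176.]), array([377., 268.]), array([306., 331.]), array([428., 292.])]
1.7 [array([371., 157.]), array([363., 248.]), array([296., 317.]), array([411., 269.])]
1.8 [array([354., 138.]), array([347., 230.]), array([285., 303.]), array([392., 247.])]
```

View pics/side6.png

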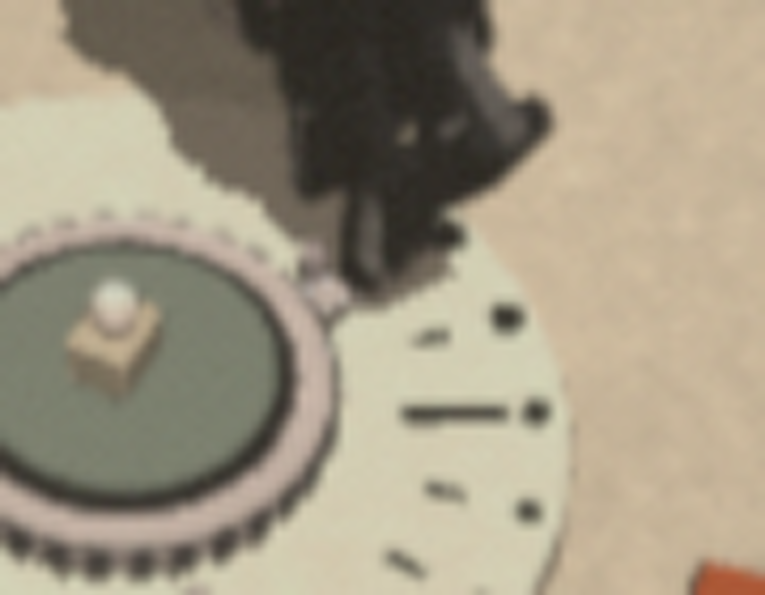

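```bash
python3 -m crank '[[0,-0.02,0,0,0,0],[0,-0.03,0,0,0,0],[0,-0.03,0,0,0,0]]'; python3 d.py; python3 -m crank '[[0,-0.02,0,0,0,0],[0,-0.03,0,0,0,0],[0,-0.03,0,0,0,0]]'; python3 d.py
```

```text
time_s: 6.58
tcp_pos: [499.8, -13.1, 75.3]
tcp_rot: [0.0, -0.387, 0.922, -0.0]
ft_force: [-1.9, -0.1, -0.5]
grip_width: 25.7
6.5833 [499.8 -13.1  75.3] xang 3.937 tilt [ 2.e-04 -1.e-04 -1.e+00] w 25.7 F [-1.9 -0.1 -0.5]
time_s: 6.83
tcp_pos: [501.1, -14.2, 75.2]
tcp_rot: [-0.001, -0.388, 0.922, 0.001]
ft_force: [-4.6, 2.2, 1.9]
grip_width: 25.5
6.8333 [501.1 -14.2  75.2] xang 3.938 tilt [-1.8e-03  7.0e-04 -1.0e+00] w 25.5 F [-4.6  2.2  1.9]
```

```bash
python3 -m crank '[[0,-0.02,0,0,0,0],[0,-0.02,0,0,0,0],[0,-0.02,0,0,0,0]]'; python3 d.py;python3 - <<'E'
from station import vision
import cv2,numpy as np
from h import *
f=vision.grab_frame("side"); C=np.array([552.3,51.8])
a=f["frame"][205:275,320:410]
img=cv2.resize(a,(765,595),interpolation=cv2.INTER_CUBIC)[:,:,::-1].copy()
cv2.imwrite("pics/side7.png",img)
for v in (1.8,): 
  for d in (.09,.11,-.09): 
    t=3.076-.9+v+d; print(((np.array(proj(f,[C[0]+76*np.cos(t),C[1]+76*np.sin(t),34]))-(320,205))*8.5).round())
E
```

```text
time_s: 7.08
tcp_pos: [501.2, -14.4, 75.1]
tcp_rot: [-0.002, -0.388, 0.922, 0.002]
ft_force: [-8.4, 4.3, 4.3]
grip_width: 25.5
7.0833 [501.2 -14.4  75.1] xang 3.939 tilt [-0.0044  0.0016 -1.    ] w 25.5 F [-8.4  4.3  4.3]
[313. 261.]
[310. 258.]
[342. 290.]
```

View pics/side7.png

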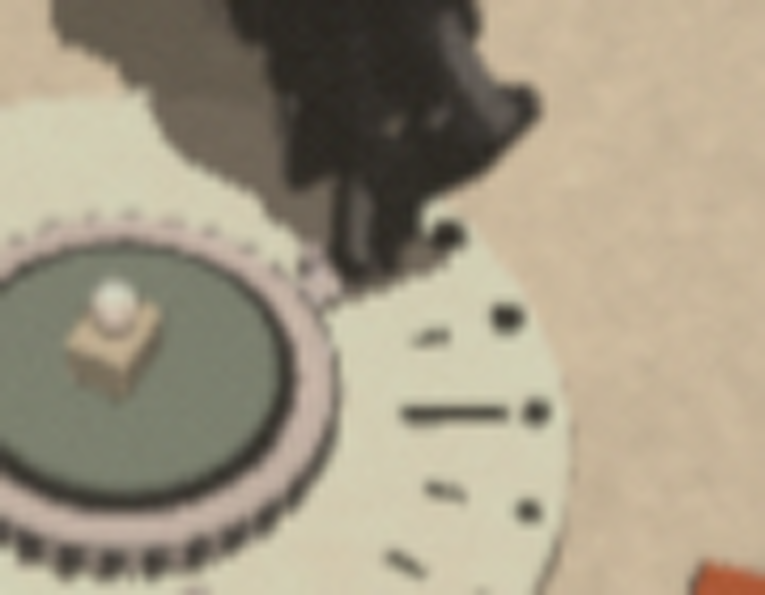

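The lever rests against the peg: the force rises to about 10 N with no further travel, and the pointer is beside the largest dot. Next I push it back.

```bash
python3 -m crank '[[0,0.08,0,0,0,0],[0,0.15,0,0,0,0.04],[0,0.15,0,0,0,0.04],[0,0.15,0,0,0,0.04]]'; python3 - <<'E'
import numpy as np,d
C=np.array([552.3,51.8]); p=d.s["tcp_pos"]; print(np.hypot(*(p[:2]-C)),np.arctan2(*(p[:2]-C)[::-1])%6.2832)
for t in(3.85,3.75,3.65,3.55,3.45,3.40,3.36,3.33,3.30): print(t,end=" "); d.go([C[0]+82*np.cos(t),C[1]+82*np.sin(t),75],t)
E
```

```text
time_s: 7.47
tcp_pos: [493.4, -5.8, 75.7]
tcp_rot: [0.001, -0.379, 0.926, -0.0]
ft_force: [-0.4, 0.1, -0.2]
grip_width: 25.5
7.4667 [493.4  -5.8  75.7] xang 3.918 tilt [ 2.2e-03 -1.0e-04 -1.0e+00] w 25.5 F [-0.4  0.1 -0.2]
82.33700941120189 3.9159553270322296
3.85 rows delta [-0.005  0.054  0.007] rz 0.137
3.75 rows delta [-0.015  0.135  0.007] rz 0.337
3.65 rows delta [-0.033  0.215  0.007] rz 0.537
3.55 rows delta [-0.058  0.293  0.007] rz 0.737
3.45 rows delta [-0.092  0.368  0.007] rz 0.937
3.4 rows delta [-0.111  0.404  0.007] rz 1.037
3.36 rows delta [-0.128  0.432  0.007] rz 1.117
3.33 rows delta [-0.141  0.453  0.006] rz 1.177
3.3 rows delta [-0.155  0.473  0.006] rz 1.237
```

```bash
python3 -m crank '[[-0.005,0.054,0,0,0,0.137],[-0.015,0.135,0,0,0,0.337],[-0.033,0.215,0,0,0,0.537],[-0.058,0.293,0,0,0,0.737],[-0.092,0.368,0,0,0,0.937],[-0.092,0.368,0,0,0,0.937],[-0.092,0.368,0,0,0,0.937]]'; python3 - <<'E'
import numpy as np,d
C=np.array([552.3,51.8]); p=d.s["tcp_pos"]; print(np.hypot(*(p[:2]-C)),np.arctan2(*(p[:2]-C)[::-1])%6.2832)
for t in(3.45,3.40,3.36,3.34,3.32,3.30): print(t,end=" "); d.go([C[0]+82*np.cos(t),C[1]+82*np.sin(t),75],t)
E
```

```text
time_s: 8.05
tcp_pos: [474.0, 27.0, 75.5]
tcp_rot: [0.001, -0.155, 0.988, -0.0]
ft_force: [0.8, 0.3, 0.0]
grip_width: 25.4
8.05 [474.   27.   75.5] xang 3.453 tilt [ 1.2e-03 -2.0e-04 -1.0e+00] w 25.4 F [0.8 0.3 0. ]
82.16203101095262 3.4482648279003083
3.45 rows delta [-0.002 -0.001  0.005] rz 0.006
3.4 rows delta [-0.003  0.04   0.005] rz 0.106
3.36 rows delta [-0.005  0.072  0.005] rz 0.186
3.34 rows delta [-0.007  0.089  0.005] rz 0.226
3.32 rows delta [-0.009  0.105  0.005] rz 0.266
3.3 rows delta [-0.011  0.121  0.005] rz 0.306
```

Stop a little short, at TCP angle about 3.325, then open, lift and look.

```bash
python3 -m crank '[[-0.002,0.03,0,0,0,0.08],[-0.004,0.06,0,0,0,0.16],[-0.008,0.1,0,0,0,0.25],[-0.008,0.1,0,0,0,0.25],[-0.008,0.1,0,0,0,0.25]]'; python3 d.py; python3 -m crank '[[0,0,0,0,0,0],[0,0,0,0,0,0],[0,0,0,0,0,0],[0,0,0,0,0,0]]' 0.5; python3 -m crank '[[0,0,-0.2,0,0,0],[0,0,-0.4,0,0,0],[0,0,-0.6,0,0,0],[0,0,-0.8,0,0,0],[0,0,-1,0,0,0],[0,0,-1,0,0,0]]';  python3 - <<'E'
from station import vision
import cv2,numpy as np
for n in("side","top"):
  f=vision.grab_frame(n); np.savez(n+"8.npz",**f)
  a=f["frame"][205:275,320:410] if n=="side" else f["frame"][230:300,275:365]
  cv2.imwrite(f"pics/{n}8.png",cv2.resize(a,(765,595),interpolation=cv2.INTER_CUBIC)[:,:,::-1])
E
```

```text
time_s: 8.47
tcp_pos: [471.6, 36.3, 75.4]
tcp_rot: [0.0, -0.092, 0.996, -0.0]
ft_force: [-0.2, -1.3, 1.5]
grip_width: 25.5
8.4667 [471.6  36.3  75.4] xang 3.327 tilt [ 8.e-04 -0.e+00 -1.e+00] w 25.5 F [-0.2 -1.3  1.5]
time_s: 8.8
tcp_pos: [470.9, 36.7, 75.2]
tcp_rot: [-0.0, -0.091, 0.996, 0.0]
ft_force: [0.6, 0.1, -0.1]
grip_width: 42.7
time_s: 9.3
tcp_pos: [473.2, 37.0, 178.7]
tcp_rot: [0.003, -0.091, 0.996, 0.0]
ft_force: [0.9, -0.8, 0.2]
grip_width: 43.1
```

View pics/side8.png

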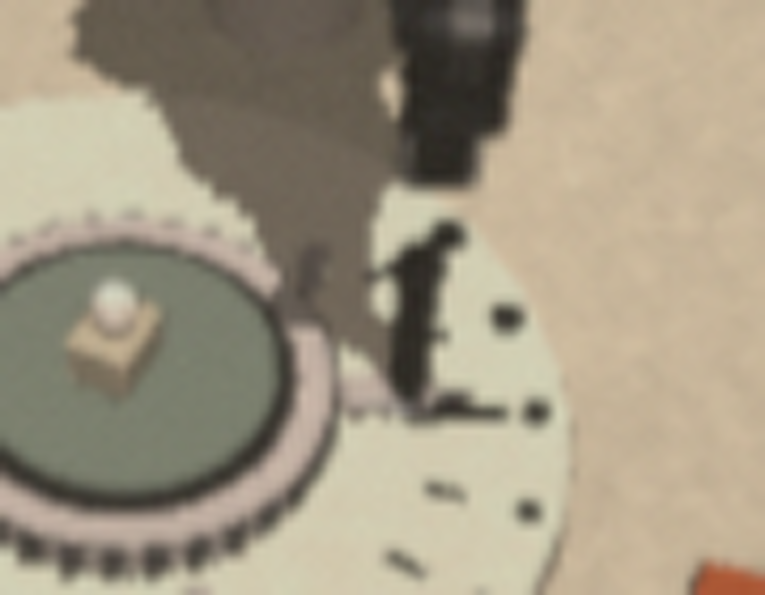

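View pics/top8.png

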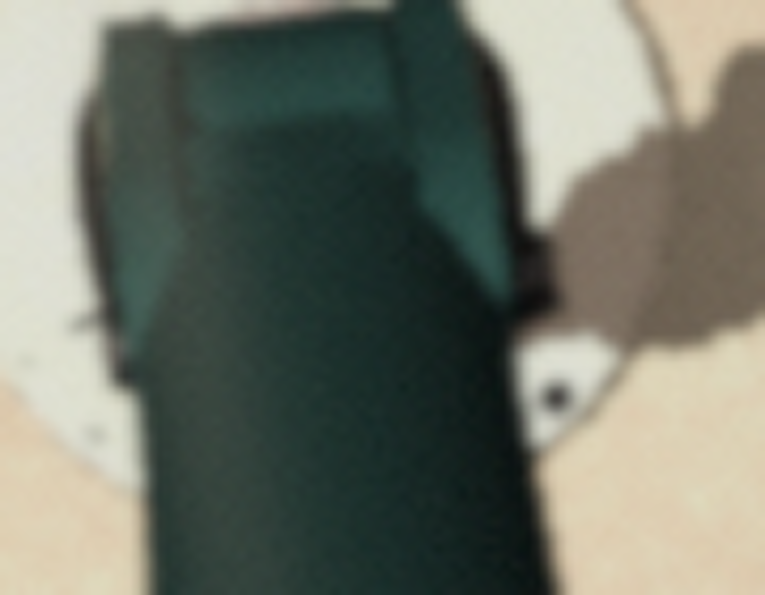

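```bash
python3 -m crank '[[0,0.3,0,0,0,0],[0,0.6,-0.1,0,0,0],[0,0.9,-0.2,0,0,0],[0,1,-0.2,0,0,0]]' >/dev/null; python3 -m crank '[[0,0.3,0,0,0,0],[0,0.6,0,0,0,0],[0,0.9,0,0,0,0],[0,0.9,0,0,0,0],[0,0.9,0,0,0,0]]';  python3 - <<'E'
from station import vision
import cv2,numpy as np
from h import *
C=np.array([552.3,51.8])
for n in("side","top"):
  f=vision.grab_frame(n); np.savez(n+"9.npz",**f)
  o=(320,205) if n=="side" else (275,230)
  a=f["frame"][o[1]:o[1]+70,o[0]:o[0]+90]
  cv2.imwrite(f"pics/{n}9.png",cv2.resize(a,(765,595),interpolation=cv2.INTER_CUBIC)[:,:,::-1])
  for v in(1.1,1.15,1.2,1.25,1.3):
    t=3.076-.9+v; print(n,v,[((np.array(proj(f,[C[0]+r*np.cos(t),C[1]+r*np.sin(t),z]))+.5-o)*8.5-.5).round() for r,z in((82,90),(82,32),(100,30),(100,20),(120,20))])
E
```

```text
time_s: 10.15
tcp_pos: [435.4, 224.5, 193.9]
tcp_rot: [-0.001, -0.093, 0.996, -0.0]
ft_force: [0.3, -0.2, -0.9]
grip_width: 42.6
side 1.1 [array([421., 289.]), array([408., 419.]), array([471., 427.]), array([468., 449.]), array([538., 453.])]
side 1.15 [array([421., 278.]), array([408., 408.]), array([471., 414.]), array([468., 435.]), array([538., 437.])]
side 1.2 [array([420., 266.]), array([407., 397.]), array([470., 400.]), array([467., 421.]), array([536., 420.])]
side 1.25 [array([419., 255.]), array([406., 385.]), array([468., 386.]), array([465., 408.]), array([534., 404.])]
side 1.3 [array([417., 244.]), array([404., 374.]), array([465., 373.]), array([463., 394.]), array([531., 388.])]
top 1.1 [array([337., 375.]), array([341., 396.]), array([348., 447.]), array([349., 450.]), array([356., 506.])]
top 1.15 [array([349., 373.]), array([353., 394.]), array([362., 445.]), array([363., 448.]), array([373., 504.])]
top 1.2 [array([361., 371.]), array([364., 391.]), array([376., 442.]), array([377., 445.]), array([390., 500.])]
top 1.25 [array([373., 368.]), array([376., 388.]), array([390., 438.]), array([390., 441.]), array([406., 496.])]
top 1.3 [array([384., 364.]), array([387., 385.]), array([404., 434.]), array([404., 437.]), array([422., 491.])]
```

View pics/side9.png

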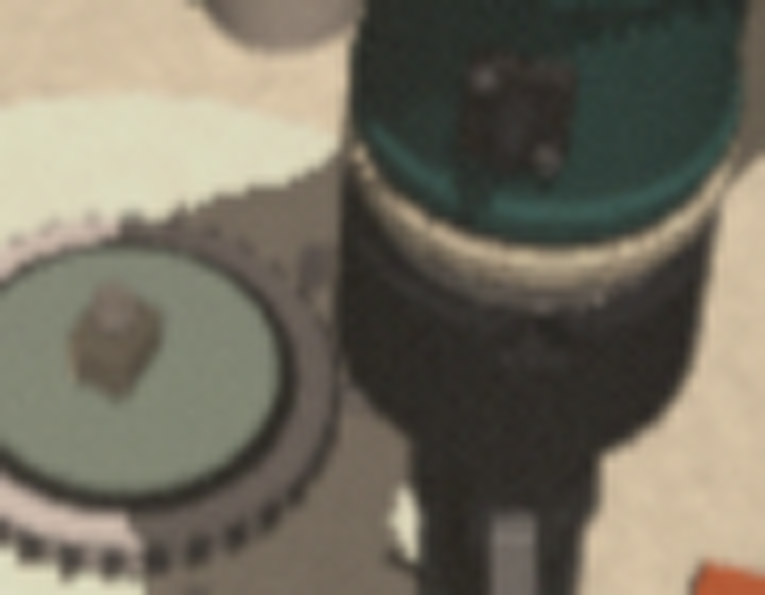

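View pics/top9.png

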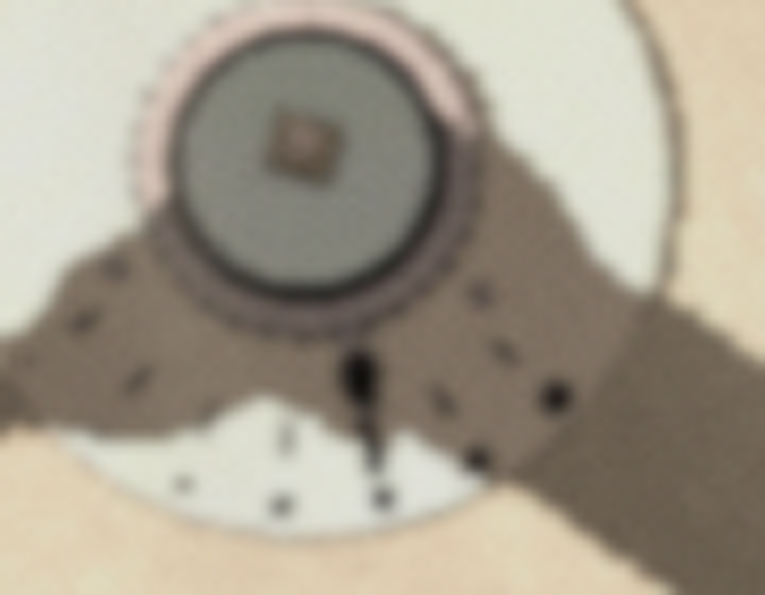

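```bash
python3 -m crank '[[0.1,0.3,0,0,0,0],[0.3,0.6,-0.1,0,0,0],[0.5,0.9,-0.2,0,0,0],[0.5,1,-0.2,0,0,0]]' >/dev/null; python3 -m crank '[[0.1,0.3,0,0,0,0],[0.3,0.6,-0.1,0,0,0],[0.5,0.9,-0.2,0,0,0],[0.5,1,-0.2,0,0,0]]' >/dev/null; python3 -m crank '[[0.1,0.3,0,0,0,0],[0.3,0.6,0,0,0,0],[0.4,0.9,0,0,0,0],[0.4,1,0,0,0,0],[0.4,1,0,0,0,0]]';  python3 - <<'E'
from station import vision
import cv2,numpy as np
for n in("side","top"):
  f=vision.grab_frame(n); np.savez(n+"10.npz",**f)
  cv2.imwrite(f"pics/{n}10f.png",f["frame"][:,:,::-1])
  o=(340,220) if n=="side" else (275,230)
  w,h=(54,42) if n=="side" else (90,70)
  a=f["frame"][o[1]:o[1]+h,o[0]:o[0]+w]
  cv2.imwrite(f"pics/{n}10.png",cv2.resize(a,(765,595),interpolation=cv2.INTER_CUBIC)[:,:,::-1])
E
```

```text
time_s: 11.33
tcp_pos: [244.1, 494.5, 234.7]
tcp_rot: [-0.0, -0.092, 0.996, 0.0]
ft_force: [-0.0, -0.1, -0.0]
grip_width: 42.6
```

View pics/side10.png

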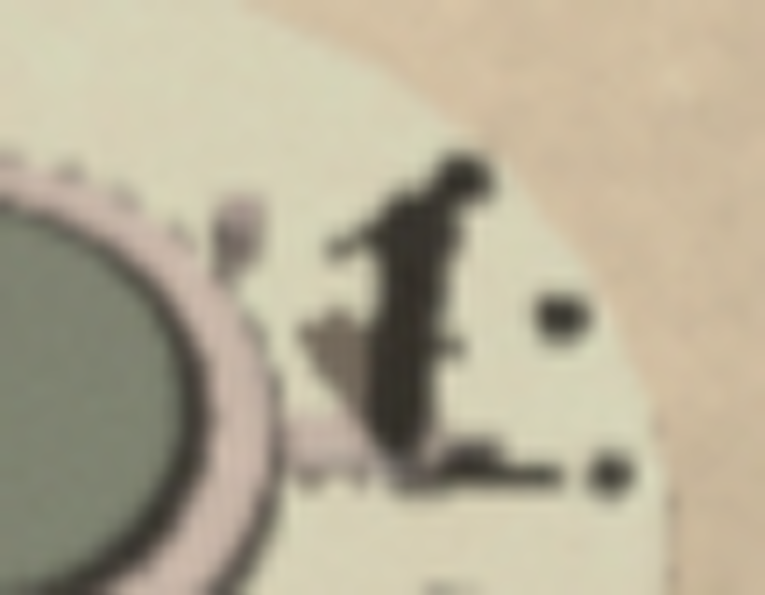

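View pics/top10.png

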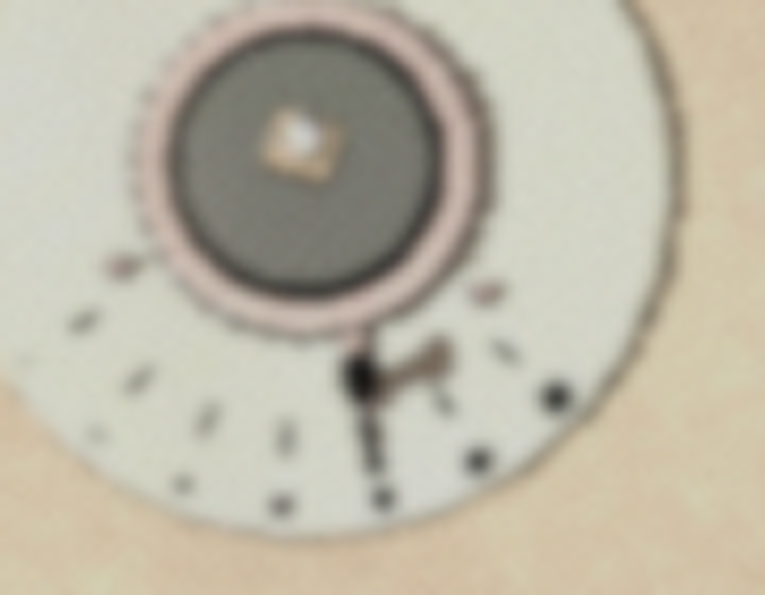

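View pics/top10f.png

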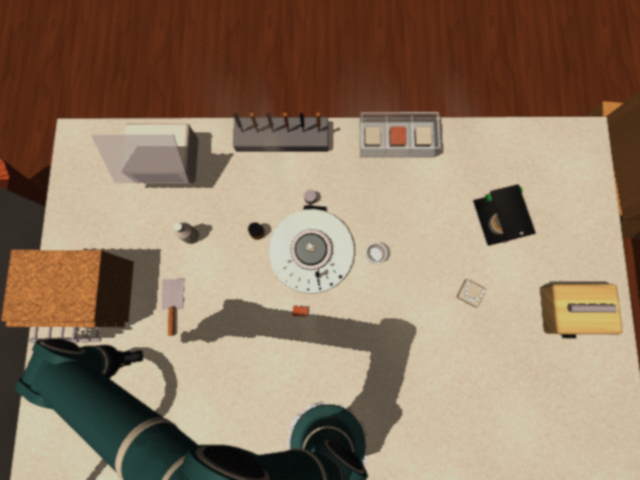

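```bash
python3 - <<'E'
import numpy as np,cv2
from h import *
from scipy.optimize import least_squares
F={n:dict(np.load(n+"10.npz")) for n in("top","side")}
top=[((x+.5)/8.5-.5+275,(y+.5)/8.5-.5+230) for x,y in((556,397),(478,460),(383,497),(281,505),(183,484),(96,434))]
k=765/54; side=[((x+.5)/k-.5+340,(y+.5)/k-.5+220) for x,y in((463,178),(562,317),(609,473))]
for n,px,post in(("top",top,((358,373),8.5,(275,230))),("side",side,((414,207),k,(340,220)))):
    f=F[n]; W=np.array([ray(f,*p,20)[:2] for p in px]); v=1.8-.3*np.arange(len(W))
    if n=="top": fun=lambda p:(np.c_[p[0]+120*np.cos(p[2]-.9+v),p[1]+120*np.sin(p[2]-.9+v)]-W).ravel()
    else: fun=fun=lambda p:np.r_[(np.c_[p[0]+120*np.cos(p[2]-.9+v),p[1]+120*np.sin(p[2]-.9+v)]-W).ravel()]
    r=least_squares(fun,[552,52,3.076]); print(n,r.x,abs(r.fun).max())
    (x,y),s,o=post
    for z in(90,86):
      P=ray(f,(x+.5)/s-.5+o[0],(y+.5)/s-.5+o[1],z)[:2]; d=P-r.x[:2]; print(z,P,np.hypot(*d),"value",np.arctan2(d[1],d[0])%6.2832-r.x[2]+.9)
    C=r.x
    for val in(1.1,1.15,1.2,1.25,1.3):
      t=C[2]-.9+val; print(val,[((np.array(proj(f,[C[0]+q*np.cos(t),C[1]+q*np.sin(t),z]))+.5-o)*s-.5).round() for q,z in((82,90),(82,32),(100,30),(100,20))])
    G=f["frame"].astype(int).sum(2)
    c=proj(f,[C[0]+82*np.cos(C[2]+.3),C[1]+82*np.sin(C[2]+.3),88]); u,vv=map(int,c)
    if n=="top":
      S=G[vv-6:vv+7,u-6:u+7]; w=np.clip(220-S,0,None); yy,xx=np.mgrid[vv-6:vv+7,u-6:u+7]; print(S)
E
```

```text
top [553.15384869  53.94187831   3.0756382 ] 0.4818192710042126
90 [471.79523448  33.702981  ] 83.83815998887827 value 1.2097818941469924
86 [472.29052683  33.79378572] 83.3356013751457 value 1.2101592429594716
1.1 [array([330., 373.]), array([335., 393.]), array([342., 445.]), array([343., 448.])]
1.15 [array([342., 371.]), array([347., 391.]), array([356., 442.]), array([357., 445.])]
1.2 [array([354., 368.]), array([358., 389.]), array([370., 440.]), array([370., 443.])]
1.25 [array([366., 365.]), array([370., 386.]), array([384., 436.]), array([384., 439.])]
1.3 [array([378., 361.]), array([381., 382.]), array([397., 432.]), array([398., 435.])]
[[514 515 513 523 535 556 558 551 526 493 451 391 377]
 [565 565 562 555 539 536 523 488 442 414 415 430 466]
 [529 533 511 493 469 471 460 409 359 419 506 544 569]
 [459 468 465 450 450 465 467 413 368 465 569 605 612]
 [503 516 538 534 527 512 476 397 367 472 573 611 610]
 [581 593 603 597 558 486 378 301 312 449 565 585 562]
 [615 615 614 600 525 389 243 168 234 387 502 509 459]
 [620 621 625 595 504 331 164  94 149 275 371 392 364]
 [
[... 232 characters left out ...]
623 612 574 490 386 335 421 519 575 608]]
side [553.47325942  47.25589501   3.06444925] 0.2121353958915364
90 [473.92459166  27.59038525] 81.94341227782903 value 1.2195125221730359
86 [474.23260787  24.17903361] 82.5325535126432 value 1.2605451522147888
1.1 [array([416., 252.]), array([395., 469.]), array([499., 484.]), array([495., 520.])]
1.15 [array([416., 233.]), array([395., 450.]), array([499., 461.]), array([495., 497.])]
1.2 [array([415., 214.]), array([394., 432.]), array([498., 438.]), array([494., 474.])]
1.25 [array([413., 196.]), array([392., 413.]), array([495., 416.]), array([491., 452.])]
1.3 [array([410., 177.]), array([389., 395.]), array([491., 393.]), array([487., 429.])]
```

```bash
python3 d.py; python3 - <<'E'
from station import workorder
print(workorder.sign_off())
E
```

```text
11.4333 [246.  491.6 234.5] xang 3.322 tilt [ 3.0e-04 -2.1e-03 -1.0e+00] w 42.5 F [-0.4 -1.2  0. ]
the job is handed in; nothing more can be done
None
```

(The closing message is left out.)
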